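# Screw the loose cap down on the storage jar

## Robot

A 6-joint arm with a two-finger parallel gripper is mounted at the origin on the work surface. World frame = base frame: x ahead of the robot, y to its left, z up, the work surface at z = 0. Lengths are in m, angles in rad, forces in N, time in s.
With the tool pointing down it reaches from about 0.25 to 0.85 m from the base axis. Payload 12.5 kg.
Tool frame: the origin (TCP) lies at the very end of the fingers, on their centre line; the grasp point (between the pads) lies ctrl.grip_depth behind it (ctrl.grip_depth is the distance from the TCP to the grasp point, in m); z points along the fingers, y is the direction in which the jaws open and shut (so a half turn about z gives the same grasp; the last joint's range is limited). The gripper opens to 93 mm and grips with 3 to 60 N. Pads are 15 mm wide; open, the fingers measure 128 mm over their backs; the gripper's body (75 mm by 188 mm) begins 65 mm behind the grasp point.
Start: joints at [-1.391, 0.351, 1.652, -0, 1.139, -0.085], TCP at [0.144, -0.531, 0.219] pointing down, gripper open.
Joint ranges: [-2.75, 2.75], [-0.79, 2.1], [0.01, 2.65], [-1.57, 4.71], [0.07, 3.14], [-2.87, 2.87]. Speed limits (rad/s): [2.22, 2.22, 2.79, 3.14, 3.14, 3.14].

## Interface

Orientations are given as a 3x3 rotation matrix whose columns are the frame's x, y, z axes.
In Python, from bench import ctrl gives the robot as it stands. The module is installed in compiled form; this text tells all that it offers.
- The arm moves only by the tool arm_command, never from a script. Its arguments are lists of equal length, an entry for each row: "delta_pos": the shift along the tool's x, y, z in units of 25 mm (1.0 is 25 mm), a list of three; "turn": the turn about the tool's z in units of 6 degrees (1.0 is 6 degrees); "grip": the finger opening in mm, from 0 to 93. A call has 1 to 5 rows; each row shifts and turns the commanded pose from where the row before left it, along the tool's axes as they then stand; what a row does not reach is not made up. A row lasts 1/12 s, in which the tool goes at most 41.7 mm and 7.16 degrees, less where a joint would pass 70% of its speed; a pose out of reach is approached as far as the arm can. A call is refused whole if a number of a shift passes 1 or a number of a turn 1, either way. A call with a gripper value outside its range is refused whole. The fingers move at their own pace and stop on an object; "newtons" is the grip in N (left out, the last holds). Time passes only in rows, so rows that do not move let the fingers close. It gives the time, the measured TCP pose, the force and the opening at its end, in the units of the state.
- ctrl.get_state(): the state, without advancing time (a new reading comes with each control period).
- ctrl.grab_frame(name): name is "scene" or "top" or "wrist"; returns a dict with "image" (400x640x3 uint8, blue, green, red), "fov_y" (degrees; the focal length in pixels is half the picture's height over the tangent of half this angle, whatever the lens; pixels are square), "cx", "cy" (the principal point, pixels), "rvec" (rotation vector, rad) and "tvec" (3), from world to camera coordinates, as OpenCV has them. Camera axes: x right, y down, z forward; pixel columns grow to the right and rows downward; lengths in m; the calibration is good to about 2 mm. A picture is of the moment at which its call begins. There is no depth.
- ctrl.hand_in(): hands the job in, once; it reports no verdict.
The state is a dict: "time_s": time; "qpos": joint angles; "dq": joint speeds; "joint_efforts": joint torques, N m; "position": TCP position; "ee_rot": TCP orientation; "force": force on the tool from outside, world axes, zero at the start; "torque": the same for the moment, N m; "gripper_width": finger opening in m.
Only numpy, scipy, OpenCV 4.12 (cv2) and the standard library are available. Lean on these libraries where they do the work, as an engineer would, in place of code of your own. Each camera call takes 0.05 s, during which the arm holds its last target.

## Task

The white finger-bar cap on the big square jar in the pine rack is only resting on top of its thread. Without taking it off the jar, turn it back anticlockwise (seen from above) until its finger bar lies along the rack's long direction and it drops down into the thread start, then run it in clockwise about a quarter turn, until the bar lies across the rack, and let go. Leave the small jar and the milk pan where they stand.

Things in the scene. Friction and masses are not known exactly. Their poses are not given: they have to be found in the camera images.
- cap: White cap 82 mm across, 55-115 g. Origin: axis, lower rim; z up, x along the grip bar (60 long, 14 wide; foot 24, top 51 mm over origin). Starts 48-69 deg clockwise of the thread start, origin 103 mm over the jar's. Turns easily, 2 mm side play. Within 10 deg of thread start it can drop 11 mm (if held, lower it), then turns clockwise at that height, 3 mm play above, to a firm stop at 105 deg.
- jar: Square glass jar (104 mm; shoulder 86, mouth 112 mm up) fixed in a fixed pine rack 240 x 130 mm, 34 high, with two bays, the other empty. Origin: jar axis, cabinet top level; z up, x along the rack, from empty bay to jar. Thread starts at its +x and -x: there the cap's bar lies along x (cap origin drops to 92 mm over the jar's); run in, it lies along y, a quarter turn clockwise.
- small_jar: Bystander: a small round glass jar, 60 mm across and 102 mm high, with a closed 50 mm white cap that has a short 34 mm bar. Stands loose. Origin: centre of its underside. Leave it alone.
- pan: Bystander: a small aluminium milk pan, 110 mm across, 60 mm high, with a black handle reaching 160 mm from its axis along its -x. Stands loose. Origin: centre of its underside. Leave it alone.
Things that resemble listed ones, but are neither listed nor needed, are in the scene too. What is shaped like the cap but blue, orange or pink is not meant.

How it is judged:
By the outcome, as a careful person would: the job done as asked, in the order asked, and still so for the second after the job is handed in, with the robot touching nothing.
It also fails if it takes over 40 s, if anything falls off the work surface, if the arm or the gripper's body presses on something with over 40 N, if the wrist force passes 120 N, or if a joint passes its speed limit or range.

## Working session

There is one attempt and no reset: what is moved stays moved. The work goes in short steps, Python scripts to look and compute and a tool call to move; the robot and the scene stay as the last step left them, time stands still between calls to the robot, and variables do not carry over. Pictures are saved under pics/ and viewed, and the job is handed in when it is done.

Besides the shell and the picture viewer there is one more tool, called after "Emit:" in YAML: its name, and indented under it one key for each argument. arm_command: Moves the arm, as the interface text tells. Its arguments: {"type":"object","properties":{"delta_pos":{"type":"array"},"turn":{"type":"array"},"grip":{"type":"array"},"newtons":{"type":"number"}},"required":["delta_pos","turn","grip"]}

```bash
mkdir -p pics
cat > h.py <<'E'
import numpy as np,cv2
from bench import ctrl
def grab(n,save=None):
    f=ctrl.grab_frame(n); 
    if save: cv2.imwrite('pics/'+save,f['image'])
    return f
def K(f):
    h=f['image'].shape[0]; fl=h/2/np.tan(np.radians(f['fov_y'])/2)
    return np.array([[fl,0,f['cx']],[0,fl,f['cy']],[0,0,1]])
def ray(f,uv):
    R=cv2.Rodrigues(np.array(f['rvec'],float))[0];t=np.array(f['tvec'],float).ravel()
    d=R.T@np.linalg.inv(K(f))@np.array([uv[0],uv[1],1.]);return -R.T@t,d/np.linalg.norm(d)
def onz(f,uv,z):
    o,d=ray(f,uv);return o+d*(z-o[2])/d[2]
def tri(f1,a,f2,b):
    o1,d1=ray(f1,a);o2,d2=ray(f2,b)
    s=np.linalg.lstsq(np.c_[d1,-d2],o2-o1,rcond=None)[0]
    p,q=o1+s[0]*d1,o2+s[1]*d2
    return (p+q)/2,np.linalg.norm(p-q)
def proj(f,P):
    return cv2.projectPoints(np.array(P,float).reshape(-1,3),np.array(f['rvec'],float),np.array(f['tvec'],float),K(f),None)[0].reshape(-1,2)
E
python3 - <<'E'
from h import *
import pickle
d={}
for n in ["scene","top","wrist"]:
    f=grab(n,n+'0.png');d[n]=f;print(n,f['fov_y'],f['cx'],f['cy'],ray(f,(320,200)))
pickle.dump(d,open('f0.pkl','wb'))
s=ctrl.get_state();print(s,ctrl.grip_depth)
E
```

```text
scene 45.63103818948819 314.89660967027544 196.4371287859047 (array([1.12890532, 0.47046743, 1.07806864]), array([-0.46475313, -0.3647133 , -0.80683873]))
top 46.88404023696057 314.8035651678142 195.30731308168484 (array([3.98990431e-01, 3.20853902e-04, 1.39475779e+00]), array([ 0.09352246, -0.02189963, -0.99537629]))
wrist 62.82081999023356 323.1643699665399 197.10704511942956 (array([ 0.20850451, -0.51339293,  0.38494636]), array([-0.24391448, -0.05553001, -0.96820563]))
{'time_s': 0.15, 'qpos': array([-1.39060408e+00,  3.51102212e-01,  1.65223491e+00, -1.32095420e-05,
        1.13909857e+00, -8.45580403e-02]), 'dq': array([-0.00085623, -0.00084807, -0.00206668, -0.0002976 ,  0.00123276,
       -0.00071967]), 'joint_efforts': array([ 9.43313571e-04, -4.97461367e+01, -2.85343605e+01,  6.99702487e-02,
        2.45741406e-02, -5.07080347e-05]), 'position': array([ 0.14391703, -0.53058207,  0.21824675]), 'ee_rot': array([[ 9.65156429e-01,  2.61673538e-01, -1.62891637e-04],
       [ 2.61673582e-01, -9.65156077e-01,  8.27238641e-04],
       [ 5.92506083e-05, -8.41039131e-04, -9.99999645e-01]]), 'force': array([-0.20707025,  1.11795391,  0.02271283]), 'torque': array([ 0.00369135, -0.02444141, -0.0087293 ]), 'gripper_width': 0.09327342646082858} 0.0188
```

View pics/scene0.png

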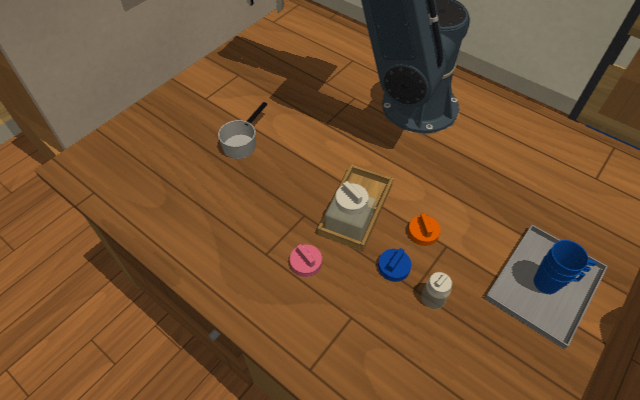

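View pics/top0.png

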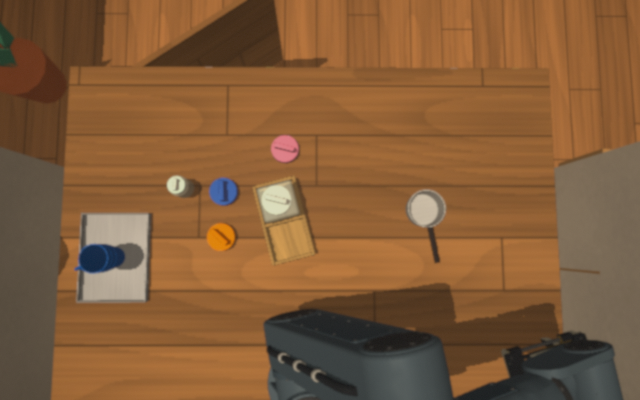

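View pics/wrist0.png

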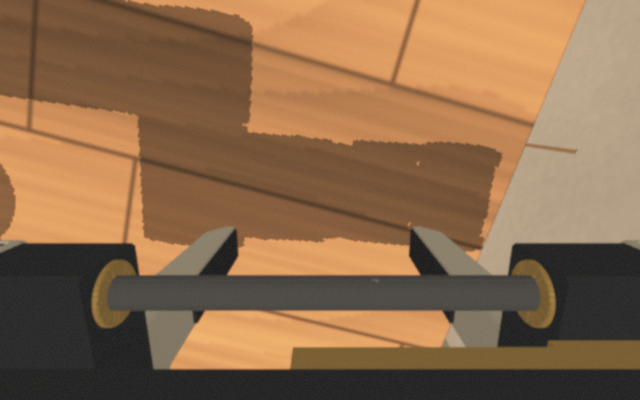

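Run:
```python
from h import *
import pickle
d=pickle.load(open('f0.pkl','rb'))
a=cv2.resize(d['scene']['image'][155:255,300:410],None,fx=4,fy=4,interpolation=cv2.INTER_CUBIC)
b=cv2.resize(d['top']['image'][165:275,240:330],None,fx=4,fy=4,interpolation=cv2.INTER_CUBIC)
o=np.zeros((440,800,3),np.uint8);o[:400,:440]=a;o[:440,440:800]=b
cv2.imwrite('pics/crop0.png',o)
p,e=tri(d['scene'],(352,198),d['top'],(277,199));print(p,e)
for n,c in dict(pink=(285,149),blue=(224,192),orange=(221,237),sj=(177,185),pan=(427,209)).items(): print(n,onz(d['top'],c,0.02))
for uv in [(254,186),(294,178),(315,252),(275,263)]: print(onz(d['top'],uv,0.034))
```

```text
[0.52079546 0.09328375 0.11641046] 0.0034236300684835487
pink [0.68301397 0.0759178  0.02      ]
blue [0.55176357 0.25741221 0.02      ]
orange [0.41762089 0.26347953 0.02      ]
sj [0.57260939 0.39828813 0.02      ]
pan [ 0.50157385 -0.35047845  0.02      ]
[0.56828013 0.16630171 0.034     ]
[0.59249267 0.04774351 0.034     ]
[ 0.37385843 -0.01487271  0.034     ]
[0.34194582 0.10187819 0.034     ]
```

View pics/crop0.png

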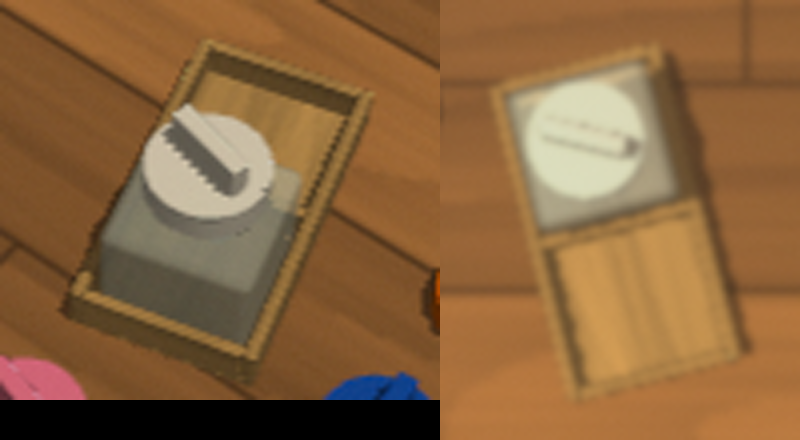

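Run:
```python
from h import *
import pickle
d=pickle.load(open('f0.pkl','rb'))
s=d['scene'];t=d['top']
def a(p,q): return np.degrees(np.arctan2(*(q-p)[[1,0]]))
def S(x,y): return (300+x/4,155+y/4)
def T(x,y): return (240+(x-440)/4,165+y/4)
for n,p,q in [('bar top left edge',(190,104),(246,170)),('bar right',(174,116),(232,180))]:
    P,Q=onz(s,S(*p),.154),onz(s,S(*q),.154);print(n,P,Q,a(P,Q),np.linalg.norm(P-Q))
for p,q in [((255,355),(370,95)),((70,300),(207,42))]:
    P,Q=onz(s,S(*p),.034),onz(s,S(*q),.034);print('rack',P,Q,a(P,Q),np.linalg.norm(P-Q))
P,Q=onz(t,T(543,118),.154),onz(t,T(632,140),.154);print('bar T',P,Q,a(P,Q),np.linalg.norm(P-Q))
P,Q=onz(t,T(543,135),.154),onz(t,T(632,156),.154);print('bar T',P,Q,a(P,Q),np.linalg.norm(P-Q))
```

```text
bar top left edge [0.50826179 0.06972191 0.154     ] [0.52812945 0.1264519  0.154     ] 70.69900803567494 0.06010836518866904
bar right [0.52203904 0.06763641 0.154     ] [0.5394969  0.12422583 0.154     ] 72.85497559629505 0.059221103958162324
rack [0.5660744  0.17144113 0.034     ] [0.34219729 0.11170714 0.034     ] -165.06059675545558 0.23170910326582214
rack [0.60727384 0.05356963 0.034     ] [ 0.37425049 -0.00663467  0.034     ] -165.51374533505125 0.24067497250864725
bar T [0.53026965 0.1196299  0.154     ] [0.51543559 0.05944391 0.154     ] -103.8457484559581 0.06198711338602938
bar T [0.51873257 0.1194968  0.154     ] [0.50459774 0.05937297 0.154     ] -103.2297281417679 0.061762997908618014
```

Candidates: white cap with bar on the square jar in the rack (scene 351,197; top 277,199), the pink cap (305,260), the blue cap (395,264), the orange cap (424,229), and the small jar's cap (439,282). The crop shows the chosen one is the white cap on the glass jar in the pine rack. I'll move above it for a close look.

Emit:
arm_command:
  delta_pos:
    - [0,0,-1]
    - [1,-0.96,-1]
    - [1,-0.96,0]
    - [1,-0.96,0]
    - [1,-0.96,0]
  turn: [0,0,0,0,0]
  grip: [93,93,93,93,93]

```text
time_s: 0.57
position: [0.2153, -0.4113, 0.2681]
ee_rot: [[0.965, 0.261, 0.0], [0.261, -0.965, -0.0], [0.0, 0.0, -1.0]]
force: [-0.1, -0.6, -0.5]
gripper_width: 0.0929
```

Emit:
arm_command:
  delta_pos:
    - [1,-0.96,0]
    - [1,-0.96,0]
    - [1,-0.96,0]
    - [1,-0.96,0]
    - [1,-0.96,0]
  turn: [0,0,0,0,0]
  grip: [93,93,93,93,93]

```text
time_s: 0.98
position: [0.3045, -0.2626, 0.268]
ee_rot: [[0.965, 0.261, 0.0], [0.261, -0.965, -0.0], [0.0, 0.0, -1.0]]
force: [0.5, -0.7, 0.5]
gripper_width: 0.0931
```

Emit:
arm_command:
  delta_pos:
    - [1,-0.96,0]
    - [1,-0.96,0]
    - [1,-0.96,0]
    - [1,-0.96,0]
    - [1,-0.96,0]
  turn: [0,0,0,0,0]
  grip: [93,93,93,93,93]

```text
time_s: 1.4
position: [0.3938, -0.114, 0.2681]
ee_rot: [[0.965, 0.262, 0.0], [0.262, -0.965, -0.0], [0.0, 0.0, -1.0]]
force: [0.6, -0.0, 0.5]
gripper_width: 0.0927
```

Emit:
arm_command:
  delta_pos:
    - [1,-0.96,0]
    - [1,-0.96,0]
    - [1,-0.96,0]
    - [1,-0.96,0]
    - [0.5,-0.48,0]
  turn: [0,0,0,0,0]
  grip: [93,93,93,93,93]

```text
time_s: 1.82
position: [0.4748, 0.0209, 0.2678]
ee_rot: [[0.965, 0.263, 0.0], [0.263, -0.965, 0.001], [0.0, -0.0, -1.0]]
force: [1.2, -0.7, 0.1]
gripper_width: 0.093
```

Emit:
arm_command:
  delta_pos:
    - [0,0,0]
    - [0,0,0]
  turn: [0,0]
  grip: [93,93]

```text
time_s: 1.98
position: [0.4736, 0.0185, 0.2676]
ee_rot: [[0.965, 0.263, -0.001], [0.263, -0.965, -0.0], [-0.001, -0.0, -1.0]]
force: [-0.5, -0.9, 0.9]
gripper_width: 0.093
```

Run:
```python
from h import *
import pickle
f=grab('wrist','w1.png');pickle.dump(f,open('w1.pkl','wb'))
s=ctrl.get_state();print(s['time_s'],s['position'],s['qpos'],np.degrees(np.arctan2(*s['ee_rot'][[1,0],0])))
```

```text
2.0333 [0.47332016 0.01782181 0.26772425] [-6.05698366e-02  1.59288606e-01  1.77716339e+00 -2.29370987e-04
  1.20594841e+00  1.24491018e+00] 15.206200300992226
```

View pics/w1.png

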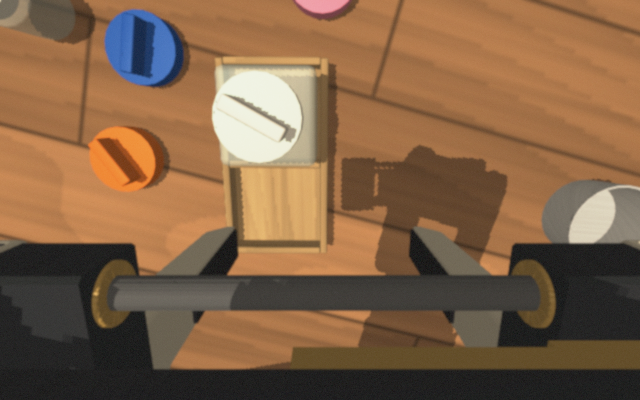

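Run:
```python
from h import *
import pickle
f=pickle.load(open('w1.pkl','rb'))
cv2.imwrite('pics/w1c.png',cv2.resize(f['image'][50:180,195:345],None,fx=4.5,fy=4.5,interpolation=cv2.INTER_CUBIC))
```

```text
(no output)
```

View pics/w1c.png

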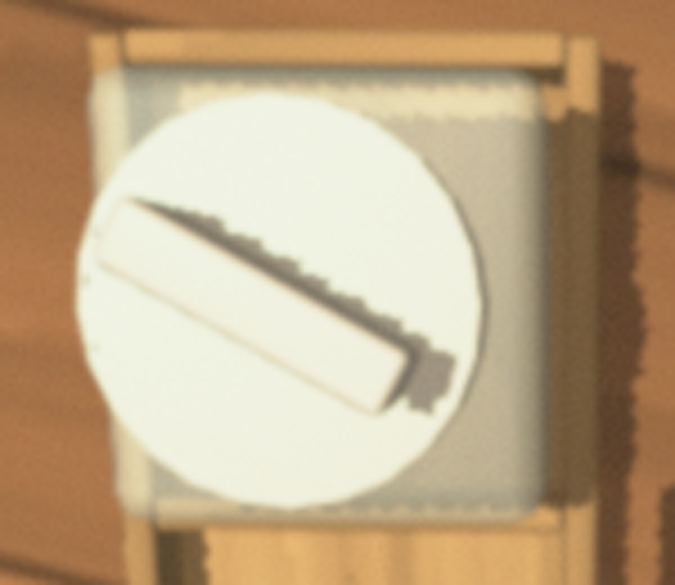

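Run:
```python
from h import *
import pickle
f=pickle.load(open('w1.pkl','rb'))
c=[(128,200),(408,352),(376,412),(98,265)]
P=np.array([onz(f,(195+(x+.5)/4.5-.5,50+(y+.5)/4.5-.5),.154) for x,y in c]);print(P,P.mean(0))
a=lambda d:np.degrees(np.arctan2(d[1],d[0]))
print(a(P[0]-P[1]),a(P[3]-P[2]),[np.linalg.norm(P[i]-P[i-1]) for i in range(4)])
R=[(90,40),(598,40)] 
for z in(.034,):
  q=[onz(f,(195+x/4.5,50+y/4.5),z) for x,y in R];q+= [onz(f,(224+4,252),z),onz(f,(327,252),z)]
  print(q, a(q[1]-q[3]),a(q[0]-q[2]))
# circle rim of disc top z~.127
g=f['image'];m=(g.min(2)>200).astype(np.uint8);n,l,s,ce=cv2.connectedComponentsWithStats(m)
i=1+np.argmax(s[1:,4]);print(s[i],ce[i])
```

```text
[[0.53303173 0.11924079 0.154     ]
 [0.52010823 0.06376967 0.154     ]
 [0.50779014 0.06697127 0.154     ]
 [0.52035801 0.12237319 0.154     ]] [0.52032203 0.09308873 0.154     ]
76.88534138272217 77.21881571589572 [np.float64(0.013055072858300884), np.float64(0.05695667118944231), np.float64(0.012727359535296927), np.float64(0.056809534361791106)]
[array([0.56607716, 0.17107988, 0.034     ]), array([0.59988878, 0.04695832, 0.034     ]), array([0.33717021, 0.11066684, 0.034     ]), array([ 0.3713472 , -0.01492748,  0.034     ])] 15.151527731819227 14.78437326953921
[ 213   71   88   91 5619] [255.04164442 115.67289553]
```

Emit:
arm_command:
  delta_pos:
    - [0.87,-0.8,0]
    - [0.87,-0.8,0]
    - [0.87,-0.8,0]
    - [0,0,0]
    - [0,0,0]
  turn: [0,0,0,-1,-1]
  grip: [93,93,93,93,93]

```text
time_s: 2.45
position: [0.521, 0.0928, 0.2678]
ee_rot: [[0.888, 0.461, -0.001], [0.461, -0.888, -0.0], [-0.001, -0.0, -1.0]]
force: [0.3, -0.4, 0.3]
gripper_width: 0.0932
```

Emit:
arm_command:
  delta_pos:
    - [0,0,0]
    - [0,0,0]
    - [0,0,0]
    - [0,0,0]
    - [0,0,0]
  turn: [-1,-1,-1,-1,-1]
  grip: [60,60,60,60,60]

```text
time_s: 2.87
position: [0.5206, 0.0916, 0.2681]
ee_rot: [[0.539, 0.842, -0.0], [0.842, -0.539, -0.0], [-0.0, -0.0, -1.0]]
force: [-0.1, -1.4, 0.5]
gripper_width: 0.0644
```

Emit:
arm_command:
  delta_pos:
    - [0,0,0]
    - [0,0,0]
    - [0,0,0]
    - [0,0,0]
    - [0,0,0]
  turn: [-1,-1,-1,-0.3,0]
  grip: [60,60,60,60,60]

```text
time_s: 3.28
position: [0.5207, 0.0917, 0.2681]
ee_rot: [[0.226, 0.974, -0.0], [0.974, -0.226, -0.0], [-0.0, -0.0, -1.0]]
force: [0.6, -0.1, -1.0]
gripper_width: 0.0599
```

Run:
```python
from h import *
import pickle
f=grab('wrist','w2.png');pickle.dump(f,open('w2.pkl','wb'))
s=ctrl.get_state();print(s['time_s'],s['position'],s['qpos'],np.degrees(np.arctan2(*s['ee_rot'][[1,0],0])),s['gripper_width'])
```

```text
3.3333 [0.52073174 0.09190247 0.26813659] [ 8.66934787e-02  2.63955328e-01  1.64448309e+00 -1.15276009e-04
  1.23316225e+00  3.16485248e-01] 76.83608929753365 0.0598871475234988
```

View pics/w2.png

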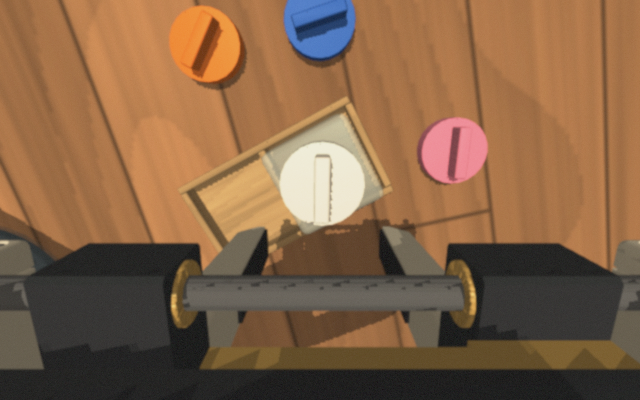

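Run:
```python
from h import *
import pickle
f=pickle.load(open('w2.pkl','rb'))
cv2.imwrite('pics/w2c.png',cv2.resize(f['image'][130:240,260:400],None,fx=5,fy=5,interpolation=cv2.INTER_CUBIC))
```

```text
(no output)
```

View pics/w2c.png

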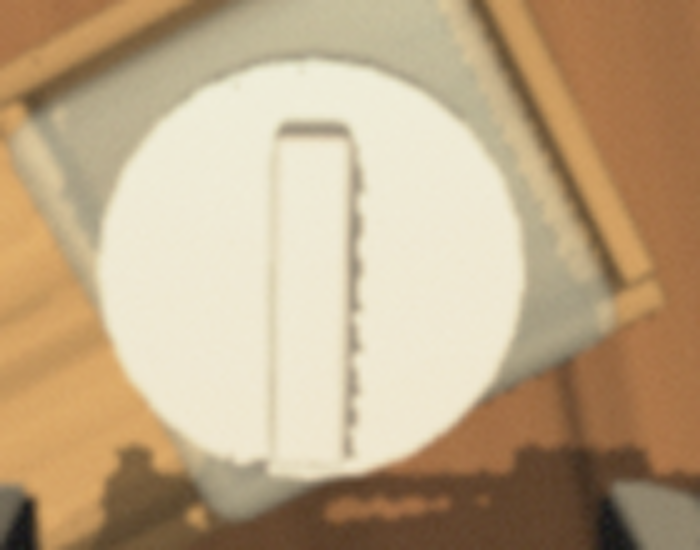

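Run:
```python
from h import *
import pickle
f1=pickle.load(open('w1.pkl','rb'));f=pickle.load(open('w2.pkl','rb'))
c1=[(195+(x+.5)/4.5-.5,50+(y+.5)/4.5-.5) for x,y in [(128,200),(408,352),(376,412),(98,265)]]
# view2: far end (+x tool = +y world) at top: corners matching
c2=[(260+(x+.5)/5-.5,130+(y+.5)/5-.5) for x,y in [(350,136),(344,464),(272,464),(276,138)]]
for a,b in zip(c1,c2): print(*tri(f1,a,f,b))
P=np.array([tri(f1,a,f,b)[0] for a,b in zip(c1,c2)]);print(P.mean(0))
s=ctrl.get_state();R=s['ee_rot'];print('top corners in tool',(P-s['position'])@R)
# disc ellipses, top disc rim
```

```text
[0.53329499 0.120899   0.14844611] 0.0007338314110329236
[0.51976963 0.06386683 0.15299872] 0.0005464446683582162
[0.50730847 0.06701583 0.15359716] 0.0008707016703628106
[0.52057207 0.12364657 0.14988498] 0.0009521308131985198
[0.52023629 0.09385706 0.15123174]
top corners in tool [[ 0.03110837  0.00562638  0.11968733]
 [-0.02750586  0.00544492  0.11514093]
 [-0.02727754 -0.00740592  0.11454213]
 [ 0.0308861  -0.0073879   0.11824815]]
```

Emit:
arm_command:
  delta_pos:
    - [0.07,-0.04,1]
    - [0,0,1]
    - [0,0,1]
    - [0,0,1]
    - [0,0,0]
  turn: [0,0,0,0,0]
  grip: [50,50,50,50,50]
  newtons: 15

```text
time_s: 3.75
position: [0.518, 0.094, 0.1641]
ee_rot: [[0.228, 0.974, -0.007], [0.974, -0.228, -0.001], [-0.002, -0.006, -1.0]]
force: [-0.7, 0.4, -0.3]
gripper_width: 0.0499
```

Run:
```python
from h import *
import pickle
f=grab('wrist','w3.png');pickle.dump(f,open('w3.pkl','wb'))
s=ctrl.get_state();print(s['time_s'],s['position'],s['gripper_width'],s['force'],s['torque'])
```

```text
3.8 [0.51920076 0.09425217 0.16662264] 0.049828465853800755 [ 0.13429833 -0.10646498 -0.13016427] [-0.06861488 -0.04260163  0.01822057]
```

View pics/w3.png

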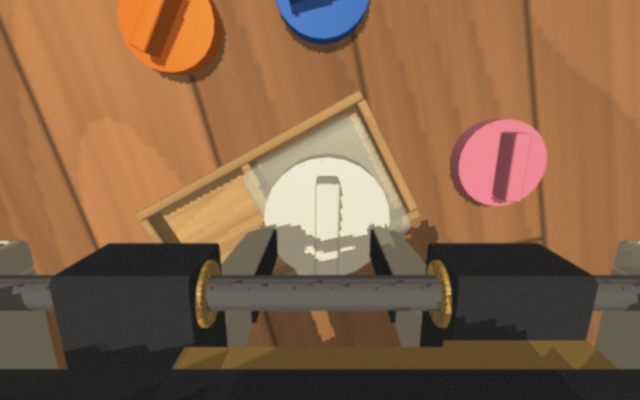

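The bar at (327,200) sits between the fingers (270 and 375). I'll lower and close.

Emit:
arm_command:
  delta_pos:
    - [0,0,0.7]
    - [0,0,0.7]
    - [0,0,0]
    - [0,0,0]
  turn: [0,0,0,0]
  grip: [40,40,30,30]
  newtons: 15

```text
time_s: 4.13
position: [0.5208, 0.0948, 0.1343]
ee_rot: [[0.226, 0.974, 0.001], [0.974, -0.226, 0.0], [0.0, 0.0, -1.0]]
force: [0.1, -0.2, -0.6]
gripper_width: 0.0319
```

Emit:
arm_command:
  delta_pos:
    - [0,0,0]
    - [0,0,0]
    - [0,0,0]
    - [0,0,0]
    - [0,0,0]
  turn: [0,0,0,0,0]
  grip: [20,10,8,8,8]
  newtons: 15

```text
time_s: 4.55
position: [0.521, 0.095, 0.1341]
ee_rot: [[0.225, 0.974, 0.002], [0.974, -0.225, 0.0], [0.0, 0.002, -1.0]]
force: [-0.2, -0.8, 6.2]
gripper_width: 0.0138
```

Run:
```python
from h import *
import pickle
f=grab('wrist','w4.png')
s=ctrl.get_state();print(s['time_s'],s['position'],s['gripper_width'],s['force'],s['torque'],s['qpos'])
```

```text
4.6 [0.52097888 0.094974   0.13410024] 0.013757917334923186 [-0.37165275  0.39375457  6.73452501] [-0.06672608  0.13367439  0.02987182] [ 9.24390723e-02  4.19383212e-01  1.78536078e+00 -9.73051502e-05
  9.35160503e-01  3.19830479e-01]
```

View pics/w4.png

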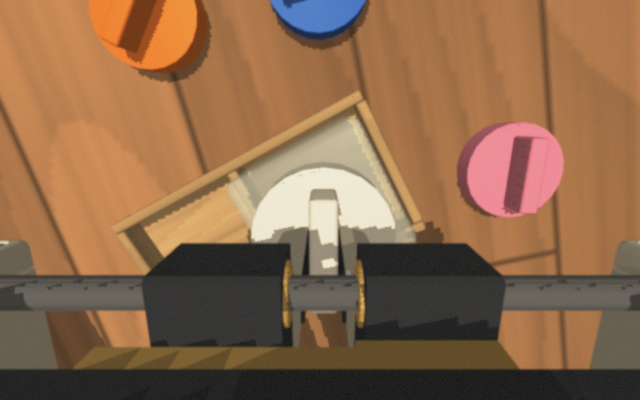

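Emit:
arm_command:
  delta_pos:
    - [0,0,-0.02]
    - [0,0,0]
    - [0,0,0]
    - [0,0,0]
  turn: [0,-0.5,-0.5,0]
  grip: [8,8,8,8]

```text
time_s: 4.93
position: [0.5208, 0.095, 0.1341]
ee_rot: [[0.12, 0.993, 0.001], [0.993, -0.12, 0.0], [0.0, 0.001, -1.0]]
force: [-0.2, -0.3, 5.9]
gripper_width: 0.0137
```

Emit:
arm_command:
  delta_pos:
    - [0,0,0]
    - [0,0,0]
    - [0,0,0]
    - [0,0,0]
  turn: [-0.6,-0.6,-0.6,-0.6]
  grip: [8,8,8,8]

```text
time_s: 5.27
position: [0.5208, 0.095, 0.1341]
ee_rot: [[-0.129, 0.992, 0.001], [0.992, 0.129, 0.0], [0.0, 0.001, -1.0]]
force: [0.1, 0.5, 5.5]
gripper_width: 0.0139
```

Run:
```python
from h import *
f=grab('wrist','w5.png')
s=ctrl.get_state();print(s['time_s'],s['position'],s['gripper_width'],s['force'],s['torque'],s['qpos'],np.degrees(np.arctan2(*s['ee_rot'][[1,0],0])))
```

```text
5.3167 [0.52079641 0.09497994 0.13412182] 0.013929663449653283 [0.09856357 0.06736682 5.0811881 ] [-0.03544427 -0.03315011 -0.01169314] [ 9.24152575e-02  4.19306279e-01  1.78541781e+00  6.07810738e-05
  9.35734627e-01 -4.21015052e-02] 97.70517849424209
```

View pics/w5.png

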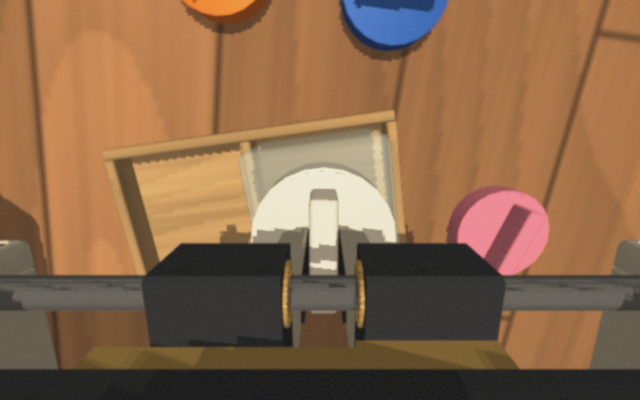

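Emit:
arm_command:
  delta_pos:
    - [0,0,0]
    - [0,0,0]
    - [0,0,0]
    - [0,0,0]
    - [0,0,0]
  turn: [-0.7,-0.9,-0.9,-0.9,-0.9]
  grip: [8,8,8,8,8]

```text
time_s: 5.73
position: [0.5208, 0.095, 0.1341]
ee_rot: [[-0.549, 0.836, 0.001], [0.836, 0.549, 0.0], [-0.001, 0.001, -1.0]]
force: [0.1, -0.1, 5.5]
gripper_width: 0.0142
```

Emit:
arm_command:
  delta_pos:
    - [0,0,0]
    - [0,0,0]
    - [0,0,0]
    - [0,0,0]
    - [0,0,0]
  turn: [-0.9,-0.9,-0.9,-0.9,-0.9]
  grip: [8,8,8,8,8]

```text
time_s: 6.15
position: [0.5208, 0.095, 0.1341]
ee_rot: [[-0.869, 0.495, 0.001], [0.495, 0.869, 0.0], [-0.001, 0.001, -1.0]]
force: [-0.6, -0.7, 4.7]
gripper_width: 0.0136
```

Emit:
arm_command:
  delta_pos:
    - [0,0,0]
    - [0,0,0]
    - [0,0,0]
    - [0,0,0]
    - [0,0,0]
  turn: [-0.9,-0.9,-0.9,-0.9,0]
  grip: [8,8,8,8,8]

```text
time_s: 6.57
position: [0.5208, 0.095, 0.1341]
ee_rot: [[-0.99, 0.141, 0.001], [0.141, 0.99, 0.0], [-0.001, 0.0, -1.0]]
force: [-0.4, -0.6, 6.3]
gripper_width: 0.0136
```

Run:
```python
from h import *
f=grab('wrist','w6.png')
s=ctrl.get_state();print(s['time_s'],s['position'],s['gripper_width'],s['force'],s['torque'],s['qpos'],np.degrees(np.arctan2(*s['ee_rot'][[1,0],0])))
```

```text
6.6167 [0.52078882 0.0949714  0.13404399] 0.013814326266839 [1.07941786 1.20788896 5.91351573] [ 0.08354314 -0.08850411  0.04981324] [ 9.24446801e-02  4.19449608e-01  1.78542470e+00 -4.35602981e-05
  9.35681271e-01 -1.33221719e+00] 171.6285857535008
```

View pics/w6.png

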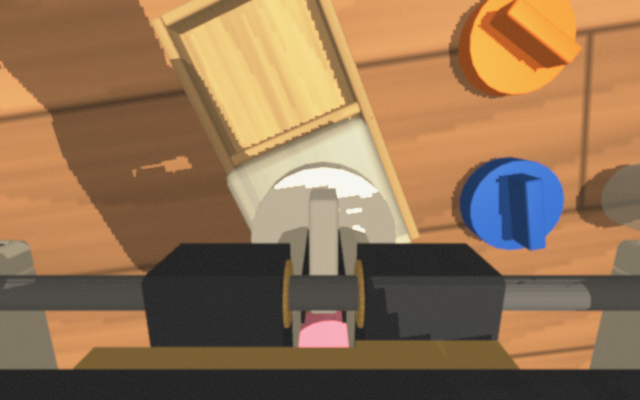

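Emit:
arm_command:
  delta_pos:
    - [0,0,0]
    - [0,0,0]
    - [0,0,0]
    - [0,0,0]
    - [0,0,0]
  turn: [-0.9,-0.9,-0.9,-0.9,-0.3]
  grip: [8,8,8,8,8]

```text
time_s: 7.03
position: [0.5201, 0.0949, 0.1333]
ee_rot: [[-0.965, -0.263, -0.001], [-0.263, 0.965, -0.0], [0.001, 0.0, -1.0]]
force: [0.7, 0.0, -0.8]
gripper_width: 0.0141
```

Emit:
arm_command:
  delta_pos:
    - [0,0,0]
    - [0,0,0.08]
    - [0,0,0]
  turn: [0,0,0]
  grip: [8,8,8]

```text
time_s: 7.28
position: [0.5201, 0.0949, 0.131]
ee_rot: [[-0.966, -0.259, -0.001], [-0.259, 0.966, -0.0], [0.001, 0.0, -1.0]]
force: [-0.8, 0.1, -0.3]
gripper_width: 0.0141
```

Run:
```python
from h import *
f=grab('wrist','w7.png')
s=ctrl.get_state();print(s['time_s'],s['position'],s['gripper_width'],s['force'],s['torque'],s['qpos'],np.degrees(np.arctan2(*s['ee_rot'][[1,0],0])))
```

```text
7.3333 [0.52017149 0.09490418 0.13120072] 0.014300332461358088 [-0.00107955 -0.49729284 -0.33643719] [ 0.1229595  -0.11604021  0.01576107] [ 9.24019967e-02  4.23282588e-01  1.78793744e+00  1.25941139e-05
  9.31017274e-01 -1.74071432e+00] -164.97060028725122
```

View pics/w7.png

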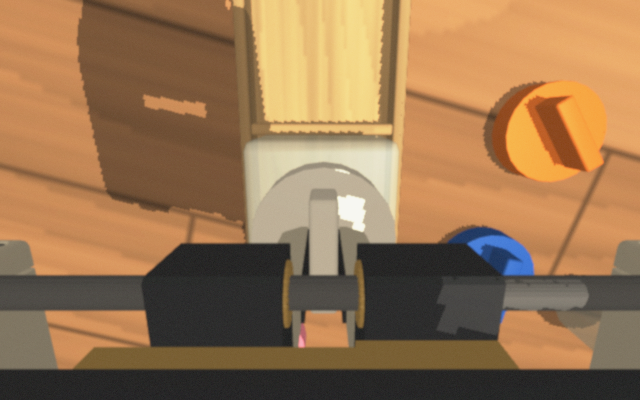

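The bar now lies along the rack and the vertical force has vanished, so the cap is over the thread start. I'll lower it.

Emit:
arm_command:
  delta_pos:
    - [0,0,0.1]
    - [0,0,0.1]
    - [0,0,0.06]
    - [0,0,0]
  turn: [0,0,0,0]
  grip: [8,8,8,8]

```text
time_s: 7.67
position: [0.5202, 0.0949, 0.1245]
ee_rot: [[-0.965, -0.261, -0.001], [-0.261, 0.965, -0.0], [0.001, 0.0, -1.0]]
force: [-0.2, 1.0, 0.1]
gripper_width: 0.0139
```

Run:
```python
from h import *
f=grab('wrist','w8.png')
s=ctrl.get_state();print(s['time_s'],s['position'],s['gripper_width'],s['force'],s['torque'],np.degrees(np.arctan2(*s['ee_rot'][[1,0],0])))
```

```text
7.7167 [0.52025112 0.09492038 0.12475854] 0.013846134839371412 [-0.83268243 -0.71870299  0.08051664] [ 0.08891077 -0.16688677  0.07067094] -164.8462154762087
```

View pics/w8.png

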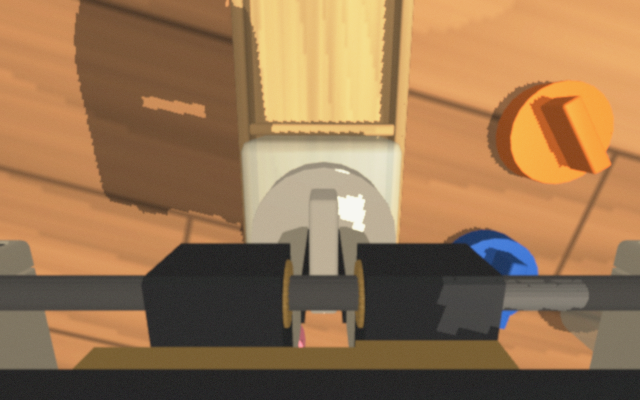

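Emit:
arm_command:
  delta_pos:
    - [0,0,0.05]
    - [0,0,0.04]
    - [0,0,0]
  turn: [0,0,0]
  grip: [8,8,8]

```text
time_s: 7.97
position: [0.5205, 0.0949, 0.1231]
ee_rot: [[-0.965, -0.262, 0.0], [-0.262, 0.965, 0.0], [-0.0, -0.0, -1.0]]
force: [-0.6, -0.5, 3.9]
gripper_width: 0.014
```

Contact came at 11 mm down, matching the stated drop. Now I'll run it in clockwise.

Emit:
arm_command:
  delta_pos:
    - [0,0,-0.02]
    - [0,0,0]
    - [0,0,0]
    - [0,0,0]
    - [0,0,0]
  turn: [0.5,0.9,0.9,0.9,0.9]
  grip: [8,8,8,8,8]

```text
time_s: 8.38
position: [0.5204, 0.0949, 0.1232]
ee_rot: [[-0.986, 0.169, 0.0], [0.169, 0.986, 0.0], [-0.0, 0.0, -1.0]]
force: [-0.5, 0.8, -1.4]
gripper_width: 0.0137
```

Run:
```python
from h import *
s=ctrl.get_state();print(s['time_s'],s['position'],s['gripper_width'],s['force'],s['torque'],np.degrees(np.arctan2(*s['ee_rot'][[1,0],0])))
```

```text
8.3833 [0.52040839 0.09493027 0.12322579] 0.013675267788218462 [-0.50069099  0.78440057 -1.35291027] [ 0.03994127 -0.16077054  0.00318592] 170.29909213510126
```

Turning is free. 65° remain.

Emit:
arm_command:
  delta_pos:
    - [0,0,0]
    - [0,0,0]
    - [0,0,0]
    - [0,0,0]
    - [0,0,0]
  turn: [0.9,0.9,0.9,0.9,0.9]
  grip: [8,8,8,8,8]

```text
time_s: 8.8
position: [0.5204, 0.0949, 0.1232]
ee_rot: [[-0.802, 0.598, 0.0], [0.598, 0.802, 0.0], [-0.0, 0.0, -1.0]]
force: [0.7, -0.5, -0.2]
gripper_width: 0.0141
```

Emit:
arm_command:
  delta_pos:
    - [0,0,0]
    - [0,0,0]
    - [0,0,0]
    - [0,0,0]
    - [0,0,0]
  turn: [0.9,0.9,0.9,0.9,0.9]
  grip: [8,8,8,8,8]

```text
time_s: 9.22
position: [0.5204, 0.095, 0.1232]
ee_rot: [[-0.443, 0.896, -0.0], [0.896, 0.443, 0.0], [0.0, 0.0, -1.0]]
force: [0.2, -0.1, -1.5]
gripper_width: 0.0138
```

Emit:
arm_command:
  delta_pos:
    - [0,0,0]
    - [0,0,0]
    - [0,0,0]
  turn: [0.8,0.8,0]
  grip: [8,8,8]

```text
time_s: 9.47
position: [0.5204, 0.095, 0.1232]
ee_rot: [[-0.288, 0.958, 0.0], [0.958, 0.288, 0.0], [0.0, 0.0, -1.0]]
force: [-0.9, -0.3, -1.6]
gripper_width: 0.0138
```

Run:
```python
from h import *
f=grab('wrist','w9.png')
s=ctrl.get_state();print(s['time_s'],s['position'],s['gripper_width'],s['force'],s['torque'],np.degrees(np.arctan2(*s['ee_rot'][[1,0],0])))
```

```text
9.5167 [0.52037572 0.09493202 0.12323404] 0.01427126380407734 [-0.26518447 -0.47130427 -0.89167859] [ 0.01915668 -0.12602097 -0.02691339] 107.04592829690637
```

View pics/w9.png

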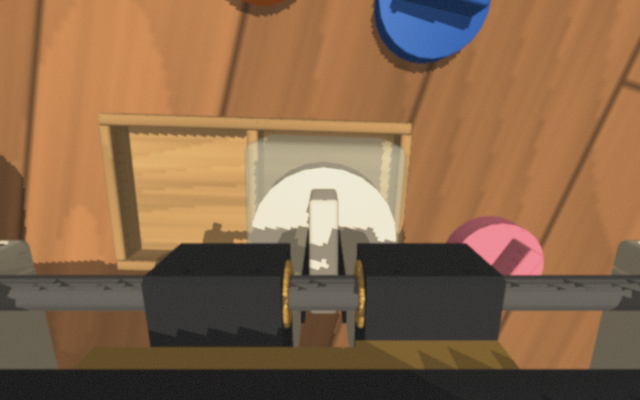

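Emit:
arm_command:
  delta_pos:
    - [0,0,0]
    - [0,0,0]
    - [0,0,0.01]
    - [0,0,0]
    - [0,0,0]
  turn: [0.33,0,0,0,0]
  grip: [8,8,8,30,45]

```text
time_s: 9.93
position: [0.5204, 0.0949, 0.1231]
ee_rot: [[-0.26, 0.966, 0.0], [0.966, 0.26, 0.0], [-0.0, 0.0, -1.0]]
force: [0.5, 0.4, 0.3]
gripper_width: 0.023
```

Emit:
arm_command:
  delta_pos:
    - [0,0,0]
    - [0,0,0]
    - [0,0,0]
    - [0,0,-0.3]
    - [0,0,-0.8]
  turn: [0,0,0,0,0]
  grip: [45,45,45,45,45]

```text
time_s: 10.35
position: [0.5191, 0.0948, 0.1492]
ee_rot: [[-0.259, 0.966, -0.004], [0.966, 0.259, -0.0], [0.001, -0.004, -1.0]]
force: [0.4, -0.6, -0.4]
gripper_width: 0.0446
```

Emit:
arm_command:
  delta_pos:
    - [0,0,-1]
    - [0,0,-1]
    - [0,0,-1]
    - [0,0,-1]
    - [0,0,-1]
  turn: [0,0,0,0,0]
  grip: [45,45,45,45,45]

```text
time_s: 10.77
position: [0.5202, 0.0949, 0.2775]
ee_rot: [[-0.259, 0.966, 0.001], [0.966, 0.259, 0.0], [-0.0, 0.001, -1.0]]
force: [0.8, 0.6, 0.1]
gripper_width: 0.0452
```

Emit:
arm_command:
  delta_pos:
    - [0,0,0]
    - [0,0,0]
    - [0,0,0]
  turn: [0,0,0]
  grip: [45,45,45]

```text
time_s: 11.02
position: [0.52, 0.0949, 0.2751]
ee_rot: [[-0.259, 0.966, -0.001], [0.966, 0.259, -0.0], [0.0, -0.001, -1.0]]
force: [0.9, 0.0, 0.2]
gripper_width: 0.0451
```

Run:
```python
from h import *
import pickle
f=grab('wrist','w10.png');pickle.dump(f,open('w10.pkl','wb'))
g=grab('scene','s10.png');pickle.dump(g,open('s10.pkl','wb'))
s=ctrl.get_state();print(s['time_s'],s['position'],s['gripper_width'],s['force'],np.degrees(np.arctan2(*s['ee_rot'][[1,0],0])))
cv2.imwrite('pics/w10c.png',cv2.resize(f['image'][120:240,240:400],None,fx=5,fy=5,interpolation=cv2.INTER_CUBIC))
```

```text
11.1167 [0.51989367 0.09488339 0.27451372] 0.04520315371509705 [-0.20831896 -0.23506477 -0.27924185] 104.99546139957019
```

View pics/w10c.png

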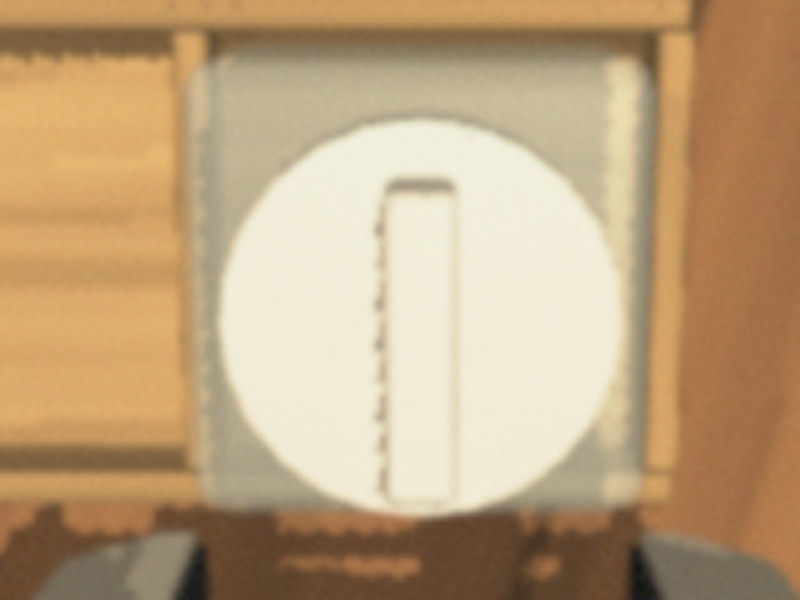

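View pics/s10.png

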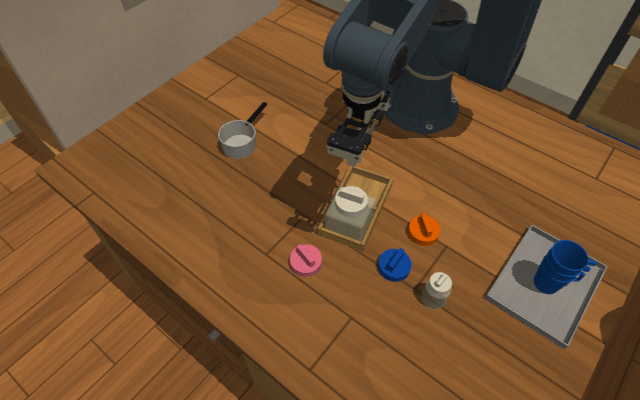

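Run:
```python
from h import *
import pickle
f=pickle.load(open('w10.pkl','rb'));g=pickle.load(open('s10.pkl','rb'))
cv2.imwrite('pics/s10c.png',cv2.resize(g['image'][175:245,310:400],None,fx=8,fy=8,interpolation=cv2.INTER_CUBIC))
c=[(240+(x+.5)/5-.5,120+(y+.5)/5-.5) for x,y in [(388,192),(456,192),(456,500),(388,500)]]
for z in(.154,.143):
  P=np.array([onz(f,u,z) for u in c]);v=(P[0]+P[1]-P[2]-P[3])/2
  print(z,P.mean(0),np.linalg.norm(v),np.degrees(np.arctan2(v[1],v[0])),'scene px',(proj(g,P)-[310,175])*8)
```

```text
0.154 [0.5205573  0.09663155 0.154     ] 0.05682977081006743 104.990910694776 scene px [[440.98899759 130.95040801]
 [427.29960409 159.70660353]
 [252.99679434 100.94352955]
 [268.17913236  71.51425512]]
0.143 [0.52122072 0.09424454 0.143     ] 0.059001247109532896 104.990910694776 scene px [[434.08721375 150.67500408]
 [419.94497804 180.41284367]
 [240.54004451 119.64886914]
 [256.24638516  89.23642961]]
```

View pics/s10c.png

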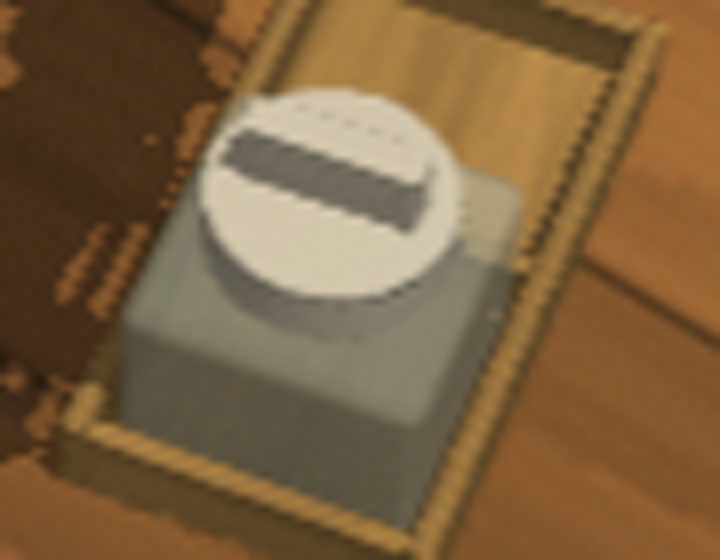

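```bash
python3 -c "
from bench import ctrl
ctrl.hand_in();print(ctrl.get_state()['time_s'])"
```

```text
the job is handed in; nothing more can be done
the job is handed in; nothing more can be done
```

I turned the cap back anticlockwise about 118° until its bar lay along the rack. It came down 11 mm into the thread start, and I ran it in clockwise 90°, let go and lifted clear. The job was handed in at about 11 s.

**Last checks:**
- **Angle:** the bar is at 105.0° against the rack's 15°, so it lies across the rack.
- **Height:** the scene and wrist views fit a bar top at about 143 mm, which is the dropped height. While I lowered it, contact also came exactly 11 mm down.
- **Forces:** the wrist force stayed below 8 N in every reading.
- **Other objects:** in the last scene view, the pan, the small jar and the coloured caps looked to be where they started.

**Disagreement with the text:** all three cameras showed the bar starting about 62° anticlockwise of the rack axis, which is the same as 118° clockwise. The text says 48–69° clockwise. I followed the task wording and turned anticlockwise, so the turn back was about 118° and not about 60°.

I did not do a lift test on the thread. The engagement rests on the height and contact readings.

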